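# Restock the drum-chocking kit

### The arm

A 6-joint arm with a two-finger parallel gripper is mounted at the origin on the work surface. World frame = base frame: x ahead of the robot, y to its left, z up, the work surface at z = 0. Lengths are in m, angles in rad, forces in N, time in s.
With the tool pointing down it reaches from about 0.375 to 0.975 m from the base axis. Payload 3.8 kg.
Tool frame: the origin (TCP) lies midway between the tips of the shut fingers; the grasp point (between the pads) lies 19 mm behind it; x points along the fingers, y is the direction in which the jaws open and shut, and the axes are right-handed (so a half turn about x gives the same grasp; the last joint's range is limited). The gripper opens to 88 mm and grips with 3 to 60 N. Pads are 18 mm wide; open, the fingers measure 123 mm over their backs; the gripper's body (75 mm by 187 mm) begins 45 mm behind the grasp point.
Start: joints at [-0.037, 0.264, 1.604, -0, 1.274, -0.037], TCP at [0.675, -0, 0.239] pointing down, gripper open.
Joint ranges: [-2.63, 2.63], [-0.94, 2.18], [0.31, 2.57], [-1.31, 4.45], [0, 2.66], [-2.55, 2.55]. Speed limits (rad/s): [2.57, 2.57, 3.14, 3.14, 3.14, 3.14].

### API

Orientations are given as a rotation vector (axis times angle).
In Python, from cell import manip, inverse_kinematics, cams, order gives the robot as it stands. Calls block until the motion is done:
- manip.move_pose(position, orientation): joint-space move of the TCP to a pose.
- manip.move_linear(position, rate=0.15, rot=None): straight line of the TCP; rot=None keeps the orientation; rate is the mean speed in m/s.
- manip.set_joints(angles): joint-space move.
- manip.set_gripper(opening, force=None): finger opening in m; force is the grip in N (None keeps the last); returns when the fingers have stopped.
- manip.dwell(seconds).
- inverse_kinematics(position, orientation): joint angles nearest the present ones, or None.
- manip.state(): the state.
- cams.capture(name): name is "scene" or "side" or "wrist"; returns a dict with "image" (384x512x3 uint8, blue, green, red), "z_map" (384x512 float32, m along the optical axis (not along the pixel's ray), 0 where there is no reading), "intrinsics" (3x3 intrinsics, pixels), "position" and "orientation" of the camera in the world; the wrist camera has in their place "T_tool_cam" (4x4, takes a point from camera to tool coordinates, whose origin is the TCP and whose axes are the tool frame's). Camera axes: x right, y down, z forward; pixel columns grow to the right and rows downward; lengths in m; the calibration is good to about 2 mm. A picture is of the moment at which its call begins: read the wrist's pose just before it.
A pose or a line that the arm cannot do raises manip.IKError and nothing moves.
- order.close_job(): hands the job in, once; it reports no verdict.
The state is a dict: "clock": time; "joint_pos": joint angles; "joint_velocities": joint speeds; "tau": joint torques, N m; "tool_pos": TCP position; "tcp_rot": TCP orientation; "contact_force": force on the tool from outside, world axes, zero at the start; "moment": the same for the moment, N m; "gripper_width": finger opening in m.
Only numpy, scipy, OpenCV 4.12 (cv2) and the standard library are available. Lean on these libraries where they do the work, as an engineer would, in place of code of your own. Each camera call takes 0.05 s, during which the arm holds its last target.

### The job

Restock the drum-chocking kit: lay all four orange wedges flat in the red-walled bay, each pointing the opposite way to its neighbour, so that together they fill the bay, and take every blue pad out of the leaning stand and stand it upright on edge in a slot of the wooden block, fully down, one pad to a slot. Do not disturb the tin, the can or the jar.

Things in the scene. Friction and masses are not known exactly. Their poses are not given: they have to be found in the camera images.
- kit: fixed grey kit board 190 mm (own x) by 335 mm (own y), 10 mm thick; origin at the centre of its underside, z up. It carries the red-walled wedge bay on its -y half and the wooden pad block on its +y half
- bay (a point): middle of the bay's dark floor, 10 mm up; axes as the kit. Bay inside: 122 mm in x, 144 mm in y; walls 6 mm thick, 22 mm high. The wedges lie along x, 132 mm wide in all: square sides on the two y walls and back to back in the middle, slopes on slopes. So the one at the -y wall has its thick end to +x, the next to -x, and so on; the other way round they do not fit
- block (a point): middle of the wooden pad block at its slots' floor, 10 mm up; axes as the kit. Four slots at x = -69, -23, 23, 69 mm from here, each 15 mm wide in x, 122 mm long in y (between red end walls) and 40 mm deep. A pad stands in a slot with its thickness along x; one pad to a slot
- stand: fixed dark steel stand with yellow side plates, about 180 by 134 mm, origin at the centre of its underside; holds the pads at the start in slots 15 mm wide, 40 mm deep, 46 mm apart, leaning 0.3 rad to the stand's -x
- wedge1: orange drum wedge lying on its side, 40 mm high. From above: 110 mm long along own x, 46 mm wide at the thick end (x = +55), 20 mm at the thin end (x = -55). Square side: plane y = -16.5, along x; sloping side from y = +29.5 (thick end) to +3.5 (thin end). Origin on the underside at mid-length and mid-width, z up. 0.14 to 0.24 kg, lower edges bevelled 3 mm. All four alike; may get knocked aside
- wedge2: another orange drum wedge, the same as wedge1 in shape, size and axes
- wedge3: another orange drum wedge, the same as wedge1 in shape, size and axes
- wedge4: another orange drum wedge, the same as wedge1 in shape, size and axes
- wedge1_lug (a point): middle of the black grip lug on top of wedge1, at its x = 16, y = 1, z = 58 mm; the lug is 22 mm along the wedge's x, 14 mm across y (grip it across these) and reaches from 40 to 76 mm above the underside
- wedge2_lug (a point): middle of the black grip lug on top of wedge2, at its x = 16, y = 1, z = 58 mm; the lug is 22 mm along the wedge's x, 14 mm across y (grip it across these) and reaches from 40 to 76 mm above the underside
- wedge3_lug (a point): middle of the black grip lug on top of wedge3, at its x = 16, y = 1, z = 58 mm; the lug is 22 mm along the wedge's x, 14 mm across y (grip it across these) and reaches from 40 to 76 mm above the underside
- wedge4_lug (a point): middle of the black grip lug on top of wedge4, at its x = 16, y = 1, z = 58 mm; the lug is 22 mm along the wedge's x, 14 mm across y (grip it across these) and reaches from 40 to 76 mm above the underside
- wedge1_nose (a point): middle of the thin end face of wedge1, 20 mm above its underside (x = -55 mm)
- wedge2_nose (a point): middle of the thin end face of wedge2, 20 mm above its underside (x = -55 mm)
- wedge3_nose (a point): middle of the thin end face of wedge3, 20 mm above its underside (x = -55 mm)
- wedge4_nose (a point): middle of the thin end face of wedge4, 20 mm above its underside (x = -55 mm)
- pad1: blue pad, a plate 9 mm thick (own x), 110 wide (own y), 100 high (own z); origin at the centre of its lower edge, z up the plate. 0.11 kg, bevelled edges. Starts in a slot of the leaning stand, tipped 0.3 rad from upright, top towards the robot; draw it out along its own z. Two to four pads are there, the others absent (None). All alike, any slot of the block will do
- pad2: another blue pad, the same as pad1 in shape, size and axes; may be absent (None)
- pad3: another blue pad, the same as pad1 in shape, size and axes; may be absent (None)
- pad4: another blue pad, the same as pad1 in shape, size and axes; may be absent (None)
- paint_tin: white tin, 80 mm across, 105 mm high, standing; a bystander; origin at its underside
- spray_can: bare metal can with a red cap, 54 mm across, 170 mm high, standing; a bystander; origin at its underside
- grease_jar: yellow jar with a black lid, 68 mm across, 75 mm high, standing; a bystander; origin at its underside
Not all that is in view belongs to the job. What is shaped like the wedge4 but turquoise is not meant.

How it is judged:
By the outcome, as a careful person would: the job done as asked, in the order asked, and still so for the second after the job is handed in, with the robot touching nothing.
Of pad1, pad2, pad3, pad4 only 2 to 4 are there at a start; the rules pass over those that are not, and their reading is None.
At some moment in a run one of wedge1, wedge2, wedge3, wedge4 may be knocked a few centimetres aside while the robot is not near it.
It also fails if it takes over 210 s, if anything falls off the work surface, if the arm or the gripper's body presses on something with over 40 N, if the wrist force passes 120 N, or if a joint passes its speed limit or range.

## Working session

There is one attempt and no reset: what is moved stays moved. The work goes in short steps, each a Python script; the robot and the scene stay as the last script left them, time stands still between calls to the robot, and variables do not carry over. Pictures are saved under pics/ and viewed, and the job is handed in when it is done.

```bash
ls; mkdir -p pics; python3 - <<'E'
from cell import manip, cams
import cv2,numpy as np
s=manip.state(); print({k:np.round(v,3).tolist() for k,v in s.items()})
for n in ["scene","side","wrist"]:
    c=cams.capture(n); cv2.imwrite(f"pics/{n}0.png",c["image"])
    np.savez(f"pics/{n}0.npz",**c)
    print(n,c["intrinsics"].tolist(),c.get("position"),c.get("orientation"),c.get("T_tool_cam"))
E
```

```text
pics
{'clock': 0.0, 'joint_pos': [-0.037, 0.265, 1.605, -0.0, 1.274, -0.037], 'joint_velocities': [-0.001, 0.002, -0.0, 0.002, -0.0, 0.0], 'tau': [-0.001, -50.211, -35.687, 0.073, 0.029, -0.0], 'tool_pos': [0.674, 0.0, 0.237], 'tcp_rot': [1.208, 1.211, -1.211], 'contact_force': [0.359, 0.41, 0.011], 'moment': [0.005, -0.024, -0.007], 'gripper_width': 0.088}
scene [[437.2752095017484, 0.0, 262.8637159013568], [0.0, 437.2752095017484, 185.00891747599567], [0.0, 0.0, 1.0]] [1.275628   0.22665947 0.76513192] [-1.45243587 -2.06651419  0.88152265] None
side [[469.5968475270065, 0.0, 257.0920598812327], [0.0, 469.5968475270065, 194.9166130721624], [0.0, 0.0, 1.0]] [0.48121794 0.8071054  1.06550159] [-0.18121293  2.92335029 -1.05267658] None
wrist [[264.6172730293095, 0.0, 254.4767964071069], [0.0, 264.6172730293095, 190.8443491971439], [0.0, 0.0, 1.0]] None None [[-8.41660193e-05 -3.05806307e-01  9.52093743e-01 -1.45296731e-01]
 [ 9.99999967e-01  2.03609148e-04  1.53798908e-04 -5.16284034e-04]
 [-2.40887672e-04  9.52093725e-01  3.05806280e-01 -7.89731383e-02]
 [ 0.00000000e+00  0.00000000e+00  0.00000000e+00  1.00000000e+00]]
```

View pics/scene0.png

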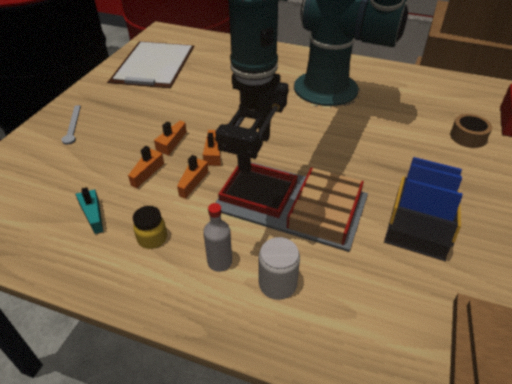

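View pics/side0.png

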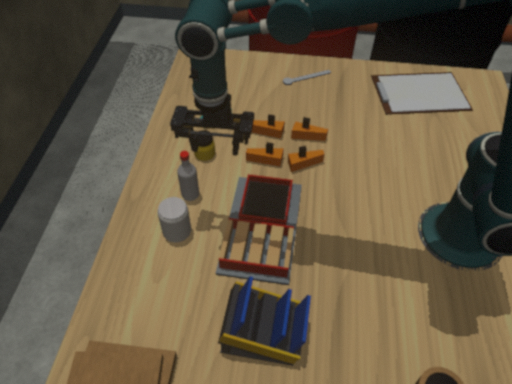

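View pics/wrist0.png

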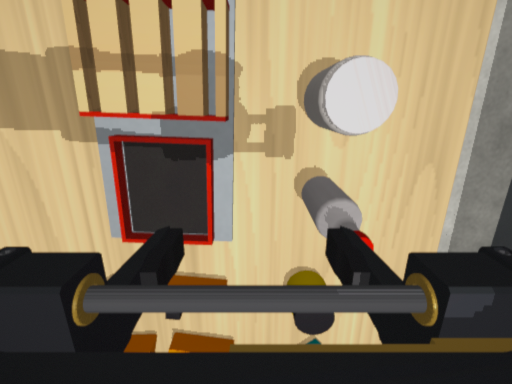

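```bash
cat > h.py <<'E'
import numpy as np,cv2
from scipy.spatial.transform import Rotation as R
def campose(c,st=None):
    if "T_tool_cam" in c and c["T_tool_cam"] is not None and st is not None:
        T=np.eye(4);T[:3,:3]=R.from_rotvec(st["tcp_rot"]).as_matrix();T[:3,3]=st["tool_pos"]
        return T@c["T_tool_cam"]
    T=np.eye(4);T[:3,:3]=R.from_rotvec(c["orientation"]).as_matrix();T[:3,3]=c["position"];return T
def cloud(c,T):
    z=c["z_map"];K=c["intrinsics"];v,u=np.indices(z.shape)
    P=np.stack([(u-K[0,2])/K[0,0]*z,(v-K[1,2])/K[1,1]*z,z],-1)
    W=P@T[:3,:3].T+T[:3,3];W[z<=0]=np.nan;return W
def plane(c,T,uv,h):
    K=c["intrinsics"];uv=np.atleast_2d(uv).astype(float)
    d=np.c_[(uv[:,0]-K[0,2])/K[0,0],(uv[:,1]-K[1,2])/K[1,1],np.ones(len(uv))]@T[:3,:3].T
    return T[:3,3]+d*((h-T[2,3])/d[:,2])[:,None]
def proj(c,T,P):
    P=(np.atleast_2d(P)-T[:3,3])@T[:3,:3];K=c["intrinsics"]
    return np.c_[P[:,0]/P[:,2]*K[0,0]+K[0,2],P[:,1]/P[:,2]*K[1,1]+K[1,2]]
COL=dict(orange=((5,120,80),(18,255,255)),blue=((108,120,50),(130,255,255)),turq=((80,100,60),(100,255,255)),yellow=((20,140,60),(34,255,255)))
def mask(img,n):
    h=cv2.cvtColor(img,cv2.COLOR_BGR2HSV)
    if n=="red":
        return cv2.inRange(h,(0,150,60),(4,255,255))|cv2.inRange(h,(175,150,60),(180,255,255))
    return cv2.inRange(h,*COL[n])
def blobs(m,amin=60):
    n,l,s,ce=cv2.connectedComponentsWithStats(m)
    return [(l==i,s[i],ce[i]) for i in range(1,n) if s[i,4]>amin]
def toolrot(yaw,tilt=0):
    # tool x down; jaw axis y at world yaw
    y=np.array([np.cos(yaw),np.sin(yaw),0]);x=np.array([0,0,-1.]);return R.from_matrix(np.c_[x,y,np.cross(x,y)])
E
python3 - <<'E'
from h import *
for n in ["scene","side"]:
    c=dict(np.load(f"pics/{n}0.npz"));T=campose(c);W=cloud(c,T)
    for col in ["orange","blue","turq","red","yellow"]:
        for b,s,ce in blobs(mask(c["image"],col)):
            p=W[b];p=p[~np.isnan(p[:,0])]
            print(n,col,ce.round(),s[4],np.median(p,0).round(3) if len(p) else None,p[:,2].max().round(3) if len(p) else '')
E
```

```text
scene orange [455.  29.] 743 [-0.775  0.353 -0.084] 0.056
scene orange [181.  26.] 102 [-0.484 -0.794 -0.106] 0.002
scene orange [473. 124.] 306 [0.12  0.456 0.048] 0.054
scene orange [156. 153.] 1108 [ 0.496 -0.332  0.037] 0.072
scene orange [200. 166.] 1061 [ 0.524 -0.2    0.038] 0.345
scene orange [318. 159.] 62 [0.367 0.066 0.   ] 0.002
scene orange [227. 180.] 83 [ 0.547 -0.131  0.002] 0.258
scene orange [327. 199.] 2787 [0.553 0.136 0.049] 0.054
scene orange [483. 341.] 4407 [0.799 0.472 0.05 ] 0.055
scene blue [432. 189.] 2734 [0.555 0.347 0.117] 0.156
scene turq [ 90. 207.] 412 [ 0.757 -0.369  0.04 ] 0.074
scene red [13.  2.] 120 [ 0.04  -1.188  0.139] 0.143
scene red [115.  10.] 464 [-1.596 -2.029 -0.58 ] -0.063
scene red [508. 127.] 96 [0.081 0.549 0.032] 0.069
scene red [257. 190.] 563 [ 0.585 -0.031  0.031] 0.251
scene red [353. 210.] 144 [0.569 0.197 0.049] 0.054
scene red [215. 209.] 132 [ 0.775 -0.042  0.17 ] 0.172
scene yellow [399. 192.] 72 [0.502 0.286 0.076] 0.102
scene yellow [151. 236.] 579 [ 0.785 -0.194  0.038] 0.065
side orange [269. 128.] 503 [ 0.566 -0.327  
[... 445 characters left out ...]
1] 0.055
side orange [120. 365.] 3716 [0.808 0.481 0.05 ] 0.057
side orange [438. 374.] 278 [0.127 0.415 0.049] 0.056
side blue [242. 305.] 450 [0.555 0.352 0.142] 0.159
side blue [281. 319.] 616 [0.471 0.359 0.104] 0.132
side blue [300. 324.] 596 [0.428 0.357 0.088] 0.117
side turq [202.   9.] 329 [0.672 0.011 0.618] 0.624
side red [328.  34.] 127 [ 0.373 -1.192 -0.141] -0.131
side red [288. 198.] 77 [ 0.482 -0.045  0.031] 0.037
side red [274. 222.] 102 [0.516 0.04  0.034] 0.056
side red [259. 266.] 159 [0.533 0.197 0.048] 0.056
side yellow [205. 152.] 266 [ 0.746 -0.188  0.033] 0.243
side yellow [265. 292.] 122 [0.518 0.285 0.078] 0.094
side yellow [259. 348.] 818 [0.512 0.413 0.064] 0.106
```

```bash
python3 - <<'E'
import cv2
a=cv2.imread('pics/scene0.png');b=cv2.imread('pics/side0.png')
x=cv2.resize(a[140:270,370:480],None,fx=4,fy=4,interpolation=2);y=cv2.resize(b[260:370,210:320],None,fx=4,fy=4,interpolation=2)
import numpy as np
h=min(len(x),len(y));o=np.hstack([x[:520][:440],y[:440]]);cv2.imwrite('pics/st.png',o[:, :800])
E
```

```text
(no output)
```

View pics/st.png

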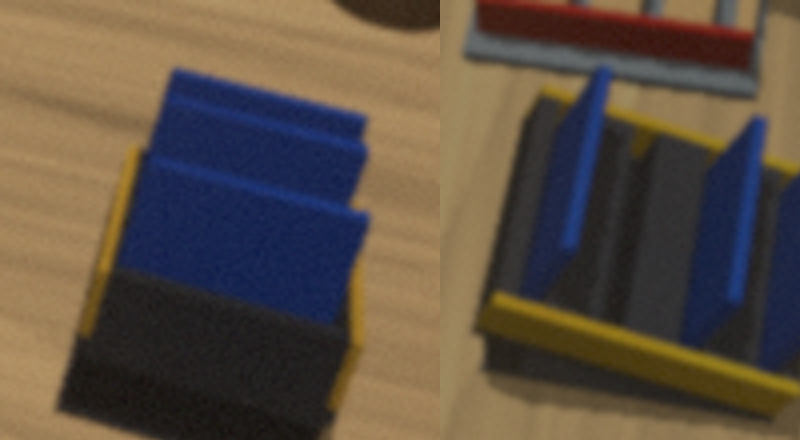

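```bash
python3 - <<'E'
from cell import manip, cams, inverse_kinematics
from h import *
t0=manip.state()["clock"]
def look(name,p,yaw):
    manip.move_pose(p,toolrot(yaw).as_rotvec())
    st=manip.state();c=cams.capture("wrist");cv2.imwrite(f"pics/{name}.png",c["image"])
    np.savez(f"pics/{name}.npz",tool_pos=st["tool_pos"],tcp_rot=st["tcp_rot"],**c)
    print(name,st["clock"],np.round(st["tool_pos"],3),np.round(st["tcp_rot"],3))
look("W",[0.50,-0.33,0.28],0)
look("K",[0.55,-0.03,0.28],0)
look("S",[0.50,0.28,0.34],0)
E
```

```text
W 1.55 [ 0.501 -0.329  0.28 ] [ 1.209  1.21  -1.208]
K 2.7667 [ 0.55  -0.031  0.28 ] [ 1.209  1.209 -1.209]
S 4.0333 [0.5   0.279 0.34 ] [ 1.209  1.208 -1.211]
```

View pics/W.png

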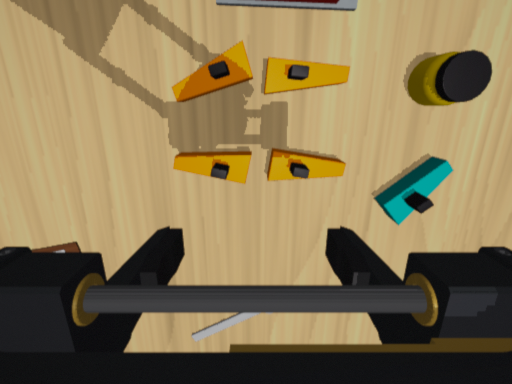

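View pics/K.png

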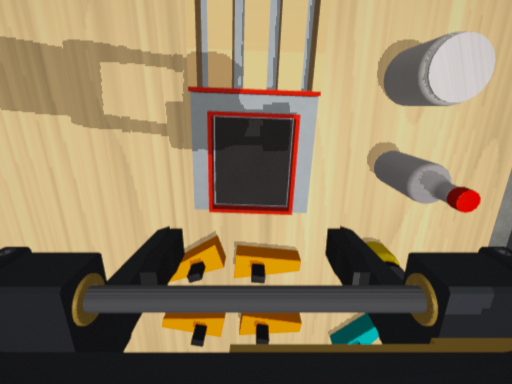

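View pics/S.png

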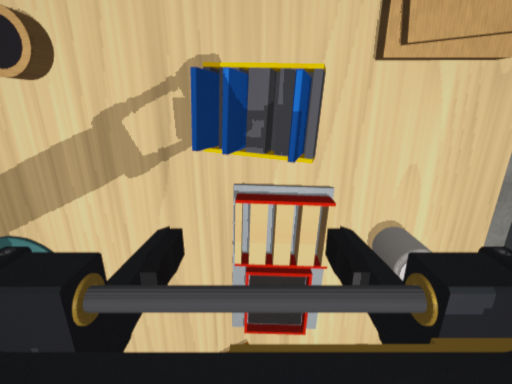

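```bash
cat >> h.py <<'E'
MODEL=np.array([[.055,-.0165],[.055,.0295],[-.055,.0035],[-.055,-.0165]])
def rigid(A,B):
    a=A.mean(0);b=B.mean(0);H=(A-a).T@(B-b)
    th=np.arctan2(H[0,1]-H[1,0],H[0,0]+H[1,1]);Rm=np.array([[np.cos(th),-np.sin(th)],[np.sin(th),np.cos(th)]])
    t=b-Rm@a;r=np.linalg.norm(A@Rm.T+t-B,axis=1).mean();return th,t,r
def load(n):
    d=dict(np.load(f"pics/{n}.npz"));return d,campose(d,d)
def quad(hull):
    for e in np.arange(.01,.15,.005):
        q=cv2.approxPolyDP(hull,e*cv2.arcLength(hull,True),True)
        if len(q)==4: return q[:,0].astype(float)
def wedges(c,T,h=.04,tol=.006,amin=300):
    W=cloud(c,T);m=mask(c["image"],"orange")>0
    m=((m)&(abs(W[...,2]-h)<tol)).astype(np.uint8)*255
    m[235:]=0
    out=[]
    for b,s,ce in blobs(m,amin):
        hull=cv2.convexHull(np.argwhere(b)[:,::-1].astype(np.int32).reshape(-1,1,2))
        q=quad(hull)
        if q is None: continue
        P=plane(c,T,q,h)[:,:2]
        if np.cross(P[1]-P[0],P[2]-P[1])<0: P=P[::-1]
        best=min((rigid(MODEL,np.roll(P,k,0)) for k in range(4)),key=lambda r:r[2])
        out.append((best[1],best[0],best[2],ce))
    return out
E
python3 -W ignore - <<'E'
from h import *
c,T=load("W")
img=cv2.resize(c["image"],None,fx=1.5,fy=1.5)
for t,th,r,ce in wedges(c,T):
    print(t.round(4),round(np.degrees(th),1),"res",r.round(4),ce.round())
    P=MODEL@np.array([[np.cos(th),-np.sin(th)],[np.sin(th),np.cos(th)]]).T+t
    L=np.array([.016,.001])@np.array([[np.cos(th),-np.sin(th)],[np.sin(th),np.cos(th)]]).T+t
    cv2.polylines(img,[(proj(c,T,np.c_[P,np.full(4,.04)])*1.5).astype(int)],1,(255,0,0))
    cv2.circle(img,tuple((proj(c,T,[*L,.076])[0]*1.5).astype(int)),3,(255,0,255),-1)
cv2.imwrite("pics/Wfit.png",img[:420,200:620])
c,T=load("K");W=cloud(c,T);red=mask(c["image"],"red")>0
z=W[...,2];b=red&(abs(z-.032)<.004)
for bb,s,ce in blobs(b.astype(np.uint8)*255,40):
    pts=plane(c,T,np.argwhere(bb)[:,::-1],.032)[:,:2]
    print("bay",s,ce.round(), cv2.minAreaRect(pts.astype(np.float32)))
for bb,s,ce in blobs((red&(z>.04)).astype(np.uint8)*255,40):
    hz=np.median(z[bb]);pts=plane(c,T,np.argwhere(bb)[:,::-1],hz)[:,:2]
    print("end",hz,s,ce.round(), cv2.minAreaRect(pts.astype(np.float32)))
for p in [(250,160),(330,250),(220,200),(200,150)]: print(p,W[p[1],p[0]].round(3))
E
```

```text
[ 0.4393 -0.2121] 15.9 res 0.0159 [211.  79.]
bay [ 207  111   93  103 1364] [251. 159.] ((0.5454318523406982, -0.0376436784863472), (0.1538028120994568, 0.13283784687519073), 88.04778289794922)
end 0.04908324457549834 [189  87 131   9 495] [253.  91.] ((0.5492867827415466, 0.06746089458465576), (0.006234488915652037, 0.17336395382881165), 87.9419937133789)
end 0.16864454974476484 [447 188  33  24 585] [463. 199.] ((0.7642078995704651, -0.042757075279951096), (0.022338978946208954, 0.034548427909612656), 64.51934051513672)
(250, 160) [ 0.543 -0.034  0.009]
(330, 250) [ 0.594 -0.032  0.289]
(220, 200) [ 0.492 -0.101  0.009]
(200, 150) [ 0.464 -0.018  0.01 ]
```

View pics/Wfit.png

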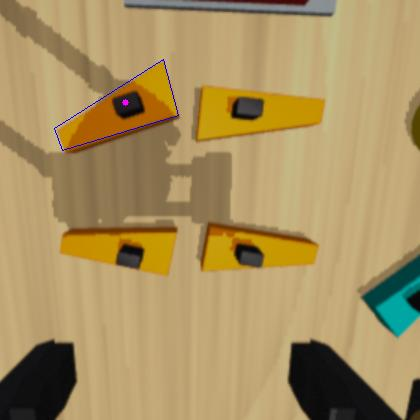

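```bash
sed -i 's/orange=((5,120,80),(18,255,255))/orange=((5,190,80),(25,255,255))/' h.py; cat > showw.py <<'E'
import sys
from h import *
n=sys.argv[1]
c,T=load(n)
img=cv2.resize(c["image"],None,fx=1.5,fy=1.5)
for t,th,r,ce in wedges(c,T):
    Rm=np.array([[np.cos(th),-np.sin(th)],[np.sin(th),np.cos(th)]])
    P=MODEL@Rm.T+t;L=np.array([.016,.001])@Rm.T+t
    print(t.round(4),round(np.degrees(th),1),"res",r.round(4),ce.round(),"lug",L.round(4))
    cv2.polylines(img,[(proj(c,T,np.c_[P,np.full(4,.04)])*1.5).astype(int)],1,(255,0,0))
    cv2.circle(img,tuple((proj(c,T,[*L,.076])[0]*1.5).astype(int)),3,(255,0,255),-1)
cv2.imwrite(f"pics/{n}fit.png",img[:420,200:620])
E
python3 -W ignore showw.py W;python3 - <<'E'
from h import *
c,T=load("W");print(cv2.cvtColor(c["image"],cv2.COLOR_BGR2HSV)[[80,160,160],[330,230,320]])
E
```

```text
[ 0.4408 -0.2126] 16.8 res 0.0017 [215.  74.] lug [ 0.4559 -0.2071]
[ 0.7479 -0.2222] 109.4 res 0.0283 [428.  81.] lug [ 0.7416 -0.2075]
[ 0.5694 -0.2109] 174.0 res 0.0018 [302.  75.] lug [ 0.5533 -0.2102]
[ 0.5775 -0.3367] 170.4 res 0.0017 [303. 166.] lug [ 0.5616 -0.335 ]
[ 0.4363 -0.3338] -12.6 res 0.0024 [215. 164.] lug [ 0.4521 -0.3363]
[[ 23 255 198]
 [ 23 255 199]
 [ 22 255 197]]
```

View pics/Wfit.png

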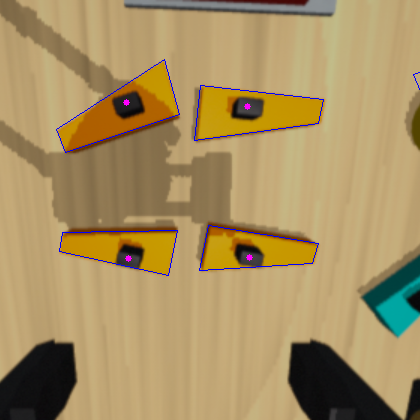

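```bash
cat >> h.py <<'E'
def look(name,p,yaw):
    from cell import manip,cams
    manip.move_pose(p,toolrot(yaw).as_rotvec())
    st=manip.state();c=cams.capture("wrist");cv2.imwrite(f"pics/{name}.png",c["image"])
    np.savez(f"pics/{name}.npz",tool_pos=st["tool_pos"],tcp_rot=st["tcp_rot"],**c)
    print(name,st["clock"].__round__(2),np.round(st["tool_pos"],3))
E
python3 - <<'E'
from h import *
from cell import manip
look("K2",[0.55,0.08,0.25],0)
look("K3",[0.55,-0.09,0.22],0)
look("S2",[0.45,0.28,0.28],0)
for n in ["K","K2","K3"]:
    c,T=load(n)
    W=cloud(c,T);red=mask(c["image"],"red")>0;z=W[...,2]
    for bb,s,ce in blobs((red&(abs(z-.032)<.004)&(W[...,0]<.68)).astype(np.uint8)*255,60):
        pts=plane(c,T,np.argwhere(bb)[:,::-1],.032)[:,:2]
        print(n,"bay",s,ce.round(), cv2.minAreaRect(pts.astype(np.float32)))
    for bb,s,ce in blobs((red&(abs(z-.05)<.004)).astype(np.uint8)*255,60):
        pts=plane(c,T,np.argwhere(bb)[:,::-1],.05)[:,:2]
        print(n,"end",s,ce.round(), cv2.minAreaRect(pts.astype(np.float32)))
E
```

```text
K2 4.98 [0.55  0.08  0.251]
K3 5.76 [ 0.551 -0.089  0.221]
S2 7.25 [0.45  0.279 0.28 ]
K bay [ 207  111   93  103 1364] [251. 159.] ((0.5454318523406982, -0.0376436784863472), (0.1538028120994568, 0.13283784687519073), 88.04778289794922)
K end [189  87 131   9 471] [253.  91.] ((0.5492917895317078, 0.06753461807966232), (0.00597884226590395, 0.17294149100780487), 87.94242858886719)
K2 bay [ 208  191   91   94 1367] [252. 234.] ((0.5455355048179626, -0.03696838766336441), (0.15661601722240448, 0.13246066868305206), 87.95055389404297)
K2 end [185  70 145  10 596] [257.  75.] ((0.5535632967948914, 0.19488459825515747), (0.0055839503183960915, 0.17361967265605927), 88.09217071533203)
K2 end [190 173 128   9 404] [253. 177.] ((0.5491394400596619, 0.06839390844106674), (0.006594299338757992, 0.17180542647838593), 87.94769287109375)
K3 bay [175  32 157   9 282] [253.  36.] ((0.5488486289978027, 0.06456080824136734), (0.002301112050190568, 0.17414532601833344), 87.9361572265625)
K3 bay [ 195   60  116  131 2160] [249. 119.] ((0.5453997254371643, -0.03815819323062897), (0.15380831062793732, 0.13297949731349945), 88.00487518310547)
K3 end [170  23 167  14 993] [253.  30.] ((0.5490701198577881, 0.06668044626712799), (0.006576734595000744, 0.17448420822620392), 87.8896713256836)
```

View pics/K2.png

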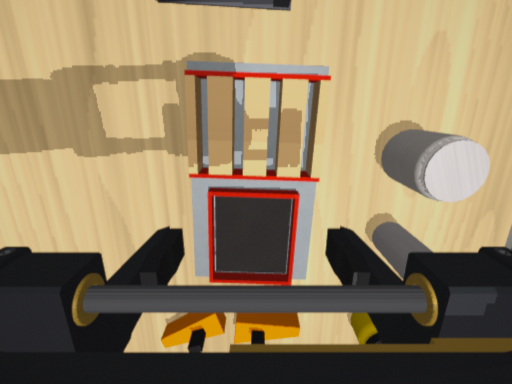

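View pics/S2.png

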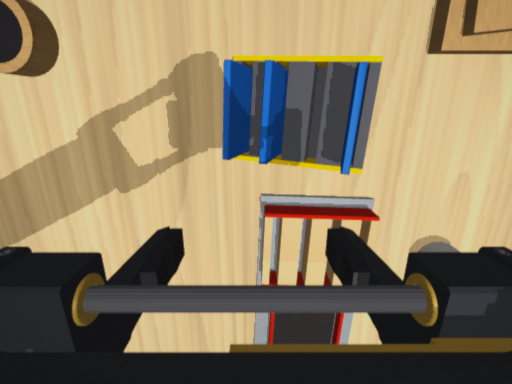

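```bash
cat >> h.py <<'E'
KYAW=np.radians(-2.0);BAY=np.array([.5454,-.0377]);BLOCK=np.array([.5514,.1316])
def rot2(a): return np.array([[np.cos(a),-np.sin(a)],[np.sin(a),np.cos(a)]])
TG=dict(A=(-.0531,0),B=(-.0177,np.pi),C=(.0177,0),D=(.0531,np.pi))
LUG=np.array([.016,.001])
def F(): 
    from cell import manip
    return np.round(manip.state()["contact_force"],1)
def jawyaw(w): # pick jaw direction nearest +90deg
    a=w+np.pi/2
    while a>np.pi: a-=np.pi
    while a<0: a+=np.pi
    return a
def pickwedge(t,th):
    from cell import manip
    L=t+rot2(th)@LUG;o=toolrot(jawyaw(th)).as_rotvec()
    manip.set_gripper(.04)
    manip.move_pose([*L,.13],o)
    manip.move_linear([*L,.045],rate=.12)
    manip.set_gripper(.0,force=40)
    st=manip.state();print("grip",st["gripper_width"].round(4),np.round(st["tool_pos"],4),F())
    manip.move_linear([*L,.15],rate=.2)
    print("lift",manip.state()["gripper_width"].round(4),F())
def placewedge(key,dx=0,dy=0,zend=.0555,bay=BAY):
    from cell import manip
    y,a=TG[key];p=bay+rot2(KYAW)@(np.array([dx,y+dy])+rot2(a)@LUG);o=toolrot(jawyaw(KYAW+a)).as_rotvec()
    manip.move_pose([*p,.15],o)
    manip.move_linear([*p,.075],rate=.2)
    print("pre",F());manip.move_linear([*p,zend],rate=.04)
    st=manip.state();print("down",np.round(st["tool_pos"],4),F())
    manip.set_gripper(.04)
    manip.move_linear([*p,.15],rate=.25);print("t",manip.state()["clock"])
E
python3 -W ignore - <<'E'
from h import *
from cell import manip
from scipy.spatial.transform import Rotation
look("W1",[0.50,-0.33,0.28],0)
ws=[w for w in wedges(*load("W1")) if w[2]<.006]
for w in ws: print(w[0].round(4),np.degrees(w[1]).round(1),w[2].round(4))
w=min(ws,key=lambda w:np.hypot(*(w[0]-[.44,-.21])))
pickwedge(w[0],w[1]); placewedge("A")
look("K4",[0.55,-0.09,0.22],0)
E
```

```text
W1 9.49 [ 0.5   -0.329  0.28 ]
[ 0.4407 -0.2123] 16.5 0.0019
[ 0.5696 -0.2108] 174.2 0.0021
[ 0.5779 -0.3371] 169.9 0.0019
[ 0.4361 -0.3339] -12.6 0.0024Traceback (most recent call last):
  File "<stdin>", line 8, in <module>
  File "h.py", line 81, in pickwedge
    st=manip.state();print("grip",st["gripper_width"].round(4),np.round(st["tool_pos"],4),F())
                                  ^^^^^^^^^^^^^^^^^^^^^^^^^
AttributeError: 'float' object has no attribute 'round'
```

```bash
sed -i 's/\(manip.state()\|st\)\["gripper_width"\].round(4)/round(float(\1["gripper_width"]),4)/' h.py
python3 -W ignore - <<'E'
from h import *
from cell import manip
st=manip.state();print("grip",st["gripper_width"],np.round(st["tool_pos"],4),np.round(st["tcp_rot"],3),F())
p=st["tool_pos"]
manip.move_linear([p[0],p[1],.15],rate=.2);print("lift",manip.state()["gripper_width"],F())
placewedge("A")
look("K4",[0.55,-0.09,0.22],0)
E
```

```text
grip 0.013715935219580299 [ 0.4561 -0.2069  0.0455] [-0.227  1.558  0.226] [-0.8  1.2  3.5]
lift 0.013755160013530018 [-0.7  1.4 -1.3]
pre [ 0.8 -0.4 -2. ]
down [ 0.5594 -0.0901  0.0555] [-0.9  1.3  0.9]
t 16.8333
K4 18.2 [ 0.549 -0.09   0.219]
```

View pics/K4.png

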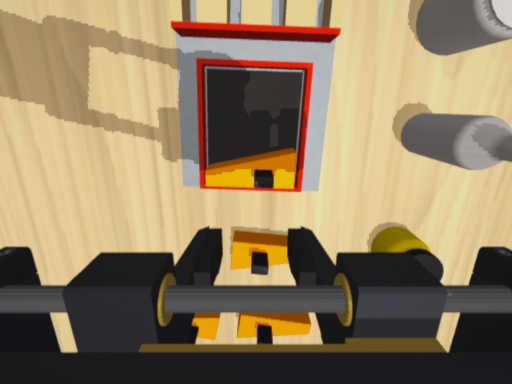

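```bash
cat >> h.py <<'E'
def baycheck(n,amin=200):
    c,T=load(n)
    for t,th,r,ce in wedges(c,T,h=.05,tol=.005,amin=amin):
        q=rot2(-KYAW)@(t-BAY)
        if max(abs(q))<.1: print("inbay",q.round(4),np.degrees(th-KYAW).round(1),"res",r.round(4))
E
python3 -W ignore -c "
from h import *
baycheck('K4')"
python3 -W ignore - <<'E'
from h import *
from cell import manip
look("W2",[0.50,-0.33,0.28],0)
ws=[w for w in wedges(*load("W2")) if w[2]<.006]
for w in ws: print(w[0].round(4),np.degrees(w[1]).round(1),w[2].round(4))
w=min(ws,key=lambda w:np.hypot(*(w[0]-[.57,-.21])))
pickwedge(w[0],w[1]); placewedge("B")
look("K5",[0.55,-0.12,0.24],0)
baycheck("K5")
E
```

```text
inbay [-0.0012 -0.0514] -0.7 res 0.0016
W2 19.24 [ 0.5   -0.329  0.279]
[ 0.5697 -0.2106] 174.0 0.0021
[ 0.5779 -0.3367] 169.8 0.002
[ 0.436  -0.3334] -12.7 0.0028
grip 0.0136 [ 0.554  -0.21    0.0455] [-0.5  0.7  1.4]
lift 0.0136 [-0.5 -0.1 -2.5]
pre [ 1.   0.5 -0.9]
down [ 0.5287 -0.0557  0.0553] [-0.2  0.3 -1. ]
t 25.6
K5 26.88 [ 0.549 -0.12   0.238]
inbay [ 0.0001 -0.0175] 179.6 res 0.0015
inbay [-0.0013 -0.0522] 0.2 res 0.0013
```

View pics/K5.png

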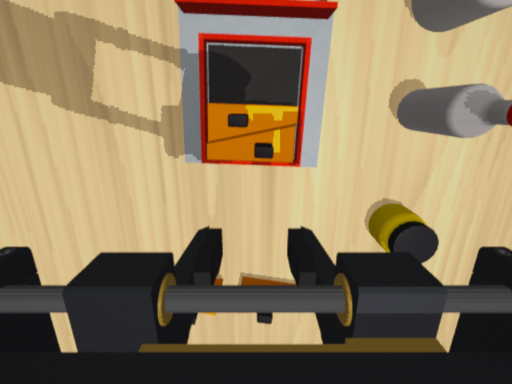

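```bash
python3 -W ignore - <<'E'
from h import *
from cell import manip
look("W3",[0.50,-0.38,0.28],0)
ws=[w for w in wedges(*load("W3")) if w[2]<.006]
for w in ws: print(w[0].round(4),np.degrees(w[1]).round(1),w[2].round(4))
w=min(ws,key=lambda w:np.hypot(*(w[0]-[.436,-.334])))
pickwedge(w[0],w[1]); placewedge("C")
look("K6",[0.55,-0.09,0.24],0)
baycheck("K6")
look("W4",[0.50,-0.38,0.28],0)
for w in wedges(*load("W4")): print(w[0].round(4),np.degrees(w[1]).round(1),w[2].round(4))
E
```

```text
W3 27.98 [ 0.5   -0.379  0.28 ]
[ 0.5781 -0.3378] 170.2 0.0017
[ 0.4358 -0.3344] -12.6 0.0016
grip 0.014 [ 0.4519 -0.3372  0.0456] [-0.9 -0.3  3. ]
lift 0.0137 [-0.6 -0.3 -2.5]
pre [ 1.6  0.6 -2. ]
down [ 0.562  -0.0196  0.0556] [-1.   0.5  1.5]
t 35.0167
K6 36.28 [ 0.549 -0.09   0.238]
inbay [-0.0014  0.0173] 0.0 res 0.0013
inbay [ 0.0007 -0.0172] 179.7 res 0.0015
inbay [-0.0013 -0.0525] -0.2 res 0.001
W4 37.48 [ 0.5   -0.379  0.28 ]
[ 0.7469 -0.2247] 117.3 0.0288
[ 0.5781 -0.3377] 170.2 0.0017
```

View pics/K6.png

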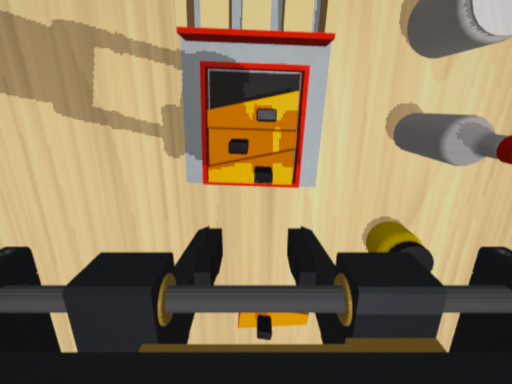

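View pics/W4.png

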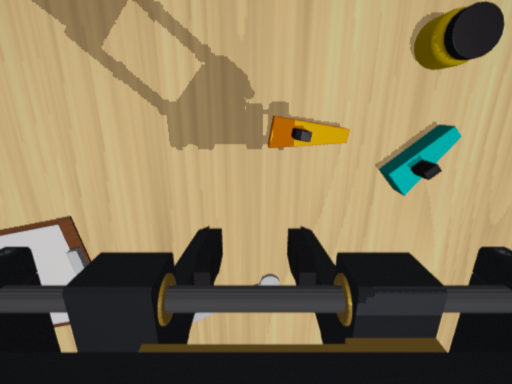

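```bash
python3 -W ignore - <<'E'
from h import *
from cell import manip
ws=[w for w in wedges(*load("W4")) if w[2]<.006]
w=ws[0]
pickwedge(w[0],w[1]); placewedge("D")
look("K7",[0.55,-0.09,0.24],0)
baycheck("K7")
look("S3",[0.47,0.26,0.26],0)
E
```

```text
grip 0.0139 [ 0.5625 -0.3362  0.0456] [0.1 0.8 2.6]
lift 0.0137 [-1.1  0.5 -1.9]
pre [ 0.4 -0.6 -1.5]
down [0.5311 0.015  0.0556] [-1.4  0.6  1.4]
t 44.525
K7 45.75 [ 0.549 -0.09   0.238]
inbay [-0.0001  0.0531] 180.4 res 0.0009
inbay [-0.0012  0.0174] 0.1 res 0.0015
inbay [ 0.0006 -0.0171] 179.7 res 0.0015
inbay [-0.0011 -0.0524] -0.2 res 0.0013
S3 47.15 [0.47  0.259 0.26 ]
```

View pics/K7.png

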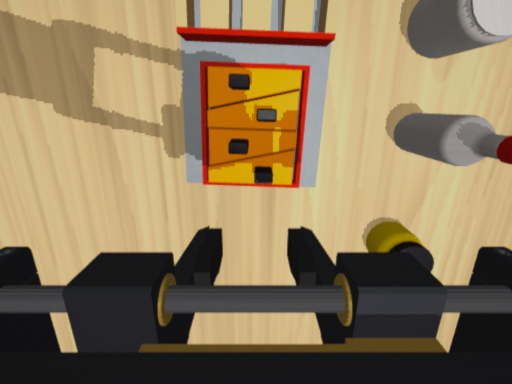

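View pics/S3.png

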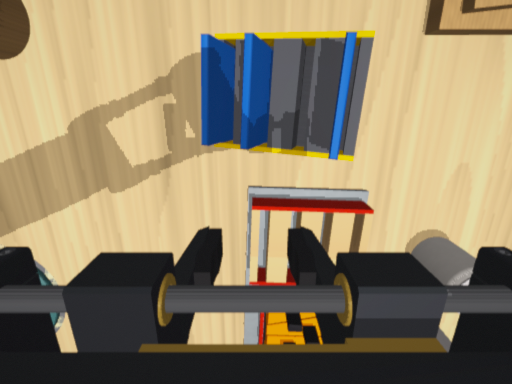

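```bash
cat >> h.py <<'E'
def padframe(psi,a=.3):
    return R.from_euler('z',psi).as_matrix()@np.array([[np.cos(a),0,-np.sin(a)],[0,1,0],[np.sin(a),0,np.cos(a)]])
def pads(c,T,amin=100):
    W=cloud(c,T);m=mask(c["image"],"blue");m[235:]=0;out=[]
    for b,s,ce in blobs(m,amin):
        p=W[b];p=p[~np.isnan(p[:,0])];psi=0
        for _ in range(4):
            q=p@padframe(psi);zt=np.percentile(q[:,2],98.5);e=q[q[:,2]>zt-.008]
            l=cv2.fitLine(e[:,:2].astype(np.float32),cv2.DIST_HUBER,0,.01,.01).ravel()
            psi+=np.arctan2(-l[0]*np.sign(l[1]),abs(l[1]))
        q=p@padframe(psi);zt=np.percentile(q[:,2],98.5);e=q[q[:,2]>zt-.003]
        # plane fit of all points
        mm=p.mean(0);n=np.linalg.svd(p-mm,full_matrices=False)[2][2]
        ylo,yhi=np.percentile(q[:,1],[1,99])
        out.append(dict(psi=psi,q=q,zt=zt,ylo=ylo,yhi=yhi,xe=np.percentile(e[:,0],[2,50,98]),n=n*np.sign(n[0]),ce=ce,N=len(q),xall=np.percentile(q[:,0],[5,50,95])))
    return out
E
python3 - <<'E'
from h import *
for n in ["S3","S2","S"]:
    c,T=load(n)
    for o in pads(c,T):
        print(n,o["ce"].round(),o["N"],"psi",np.degrees(o["psi"]).round(1),"zt",o["zt"].round(4),"y",o["ylo"].round(4),o["yhi"].round(4),"xe",o["xe"].round(4),"xall",o["xall"].round(4),"n",o["n"].round(3))
        ctr=padframe(o["psi"])@np.array([o["xe"][1],(o["ylo"]+o["yhi"])/2,o["zt"]]);print("   top",ctr.round(4))
E
```

```text
S3 [219.  97.] 2218 psi -3.4 zt -0.0105 y 0.3226 0.4298 xe [0.4084 0.4141 0.4151] xall [0.4139 0.4147 0.4152] n [ 0.951 -0.055  0.303]
   top [0.4204 0.3518 0.1124]
S3 [261. 109.] 897 psi -3.4 zt -0.0112 y 0.3225 0.4303 xe [0.4581 0.4605 0.4613] xall [0.4604 0.4609 0.4612] n [ 0.953 -0.052  0.299]
   top [0.4647 0.3495 0.1253]
S3 [338.  93.] 154 psi -3.2 zt -0.0105 y 0.3265 0.4227 xe [0.5454 0.546  0.5466] xall [0.5454 0.546  0.5465] n [ 0.998 -0.055  0.027]
   top [0.5446 0.3451 0.1513]
S2 [238. 118.] 1460 psi -1.3 zt -0.0138 y 0.3075 0.4143 xe [0.4199 0.423  0.4287] xall [0.4222 0.4275 0.4295] n [ 0.945 -0.043  0.324]
   top [0.416  0.3519 0.1118]
S2 [278. 118.] 839 psi -3.1 zt -0.0129 y 0.3209 0.4282 xe [0.4608 0.4622 0.4628] xall [0.4622 0.4625 0.4628] n [ 0.954 -0.051  0.297]
   top [0.4651 0.3498 0.1242]
S2 [352. 113.] 420 psi -3.4 zt -0.0101 y 0.3259 0.4309 xe [0.5442 0.545  0.553 ] xall [0.544  0.5447 0.5592] n [ 0.909 -0.055  0.412]
   top [0.5449 0.3471 0.1514]
S [206. 108.] 1905 psi -2.8 zt -0.0109 y 0.3191 0.425 xe [0.4116 0.4163 0.4192] xall [0.415  0.4186 0.4193] n [ 0.946 -0.054  0.32 ]
   top [0.4185 0.3522 0.1126]
S [237. 114.] 1332 psi -3.3 zt -0.0108 y 0.3223 0.4293 xe [0.4565 0.4609 0.4621] xall [0.4608 0.4615 0.462 ] n [ 0.952 -0.051  0.3  ]
   top [0.4643 0.3498 0.1259]
S [302. 117.] 580 psi 1.9 zt -0.019 y 0.2723 0.3795 xe [0.5764 0.5802 0.5854] xall [0.5785 0.5826 0.5878] n [ 0.947 -0.031  0.321]
   top [0.549  0.344  0.1533]
```

```bash
cat >> h.py <<'E'
PSI=np.radians(-3.3)
def movepad(xp,slotx,yp=.3765,zt=-.0107,deep=.038,blk=BLOCK):
    from cell import manip
    M=padframe(PSI);o=R.from_matrix(np.c_[-M[:,2],M[:,0],np.cross(-M[:,2],M[:,0])]).as_rotvec()
    P=lambda dz:M@np.array([xp,yp,zt-deep+dz])
    manip.set_gripper(.030)
    manip.move_pose(P(.075),o)
    manip.move_linear(P(0),rate=.12);print("at",F())
    manip.set_gripper(0,force=40)
    st=manip.state();print("grip",round(float(st["gripper_width"]),4),np.round(st["tool_pos"],4),P(0).round(4),F())
    manip.move_linear(P(.06),rate=.1);print("out",round(float(manip.state()["gripper_width"]),4),F())
    p=P(.06);manip.move_linear([p[0]-.02,p[1],.25],rate=.25)
    ob=toolrot(KYAW).as_rotvec();q=blk+rot2(KYAW)@np.array([slotx,0])
    manip.move_pose([*q,.2],ob)
    manip.move_linear([*q,.118],rate=.2);print("pre",F())
    manip.dwell(.2)
    manip.move_linear([*q,.095],rate=.05);print("in",F())
    manip.move_linear([*q,.0725],rate=.05)
    st=manip.state();print("down",np.round(st["tool_pos"],4),F())
    manip.set_gripper(.030)
    manip.move_linear([*q,.17],rate=.2)
E
python3 -W ignore - <<'E'
from h import *
from cell import inverse_kinematics
M=padframe(PSI);o=R.from_matrix(np.c_[-M[:,2],M[:,0],np.cross(-M[:,2],M[:,0])]).as_rotvec()
for xp in (.4105,.4565,.5485):
  for d in (0,.06,.075):
    q=inverse_kinematics(M@np.array([xp,.3765,-.0107-.038+d]),o);print(xp,d,None if q is None else np.round(q,2))
movepad(.5485,.023)
look("P1",[0.55,0.08,0.25],0)
E
```

```text
0.4105 0 [ 0.78  0.1   2.17 -0.35  0.71  1.08]
0.4105 0.06 [ 0.81 -0.    2.15 -0.31  0.83  1.06]
0.4105 0.075 [ 0.81 -0.03  2.14 -0.3   0.86  1.05]
0.4565 0 [ 0.72  0.13  2.1  -0.32  0.72  0.99]
0.4565 0.06 [ 0.74  0.03  2.08 -0.29  0.84  0.97]
0.4565 0.075 [ 0.75  0.01  2.07 -0.28  0.87  0.97]
0.5485 0 [ 0.61  0.21  1.95 -0.27  0.77  0.84]
0.5485 0.06 [ 0.63  0.12  1.93 -0.25  0.87  0.83]
0.5485 0.075 [ 0.63  0.1   1.92 -0.24  0.9   0.82]
at [-0.5 -0.1  0.5]
grip 0.0086 [0.5599 0.3453 0.1167] [0.5592 0.3449 0.1156] [0.1 0.1 2.9]
out 0.0089 [-0.3 -0.2 -0.7]
pre [ 0.1 -0.3 -1.1]
in [-0.8  0.1 -1.4]
down [0.5741 0.1307 0.072 ] [ 0.1 -0.2 -1.8]
P1 55.08 [0.55  0.08  0.249]
```

View pics/P1.png

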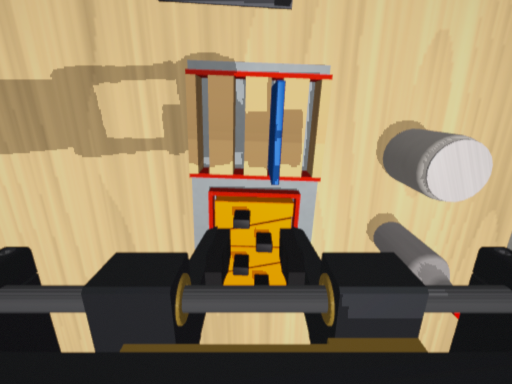

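```bash
python3 -W ignore - <<'E'
from h import *
movepad(.4565,-.023)
movepad(.4105,-.069)
look("P2",[0.52,0.07,0.28],0)
look("P3",[0.55,-0.04,0.28],0)
baycheck("P3")
look("P4",[0.47,0.26,0.26],0)
from cell import cams
for n in ["scene","side"]:
    c=cams.capture(n); cv2.imwrite(f"pics/{n}1.png",c["image"]); np.savez(f"pics/{n}1.npz",**c)
for n in ["P2","P4"]:
    c,T=load(n);W=cloud(c,T)
    for b,s,ce in blobs(mask(c["image"],"blue"),60):
        p=W[b];p=p[~np.isnan(p[:,0])];print(n,ce.round(),s[4],np.percentile(p[:,2],[2,98]).round(4))
        t=p[p[:,2]>np.percentile(p[:,2],98)-.004]
        t=(t[:,:2]-BLOCK)@rot2(KYAW);print(np.percentile(t,[1,50,99],axis=0).round(4).tolist())
E
```

```text
at [-0.1 -0.6 -0.6]
grip 0.0089 [0.4721 0.3504 0.0894] [0.4714 0.3499 0.0884] [ 0.2 -0.5  2.8]
out 0.0083 [ 0.2 -0.4 -2.1]
pre [-0.1  0.2 -0.7]
in [-0.4  0.5 -0.7]
down [0.5281 0.1324 0.072 ] [-0.3  0.4 -1. ]
at [ 0.6 -0.6 -0.5]
grip 0.0086 [0.4282 0.353  0.0758] [0.4276 0.3525 0.0748] [ 1.2 -0.8  3.1]
out 0.0086 [ 0.5  0.8 -1.4]
pre [ 0.2 -0.5 -1.4]
in [ 0.   0.2 -0.3]
down [0.4821 0.1339 0.072 ] [-0.5  0.  -0.9]
P2 71.62 [0.519 0.07  0.278]
P3 72.21 [ 0.549 -0.04   0.278]
inbay [0.0002 0.053 ] 179.8 res 0.0017
inbay [-0.0033 -0.0157] -0.6 res 0.0338
P4 73.44 [0.47 0.26 0.26]
P2 [228. 116.] 708 [0.0266 0.1099]
[[-0.0733, -0.056], [-0.0663, 0.0105], [-0.0652, 0.0521]]
P2 [260. 120.] 180 [0.0623 0.11  ]
[[-0.0281, -0.0491], [-0.0273, -0.0057], [-0.0219, 0.0519]]
P2 [296. 121.] 770 [0.0452 0.1093]
[[0.0176, -0.0548], [0.0186, -0.0051], [0.0213, 0.0512]]
P2 [265. 143.] 61 [0.1066 0.1101]
[[-0.0221, -0.0519], [-0.0204, -0.025], [-0.0196, 0.004]]
P4 [262. 240.] 291 [0.04   0.1592]
[[-0.0853, 0.1503], [-0.0845, 0.1508], [-0.0837, 0.1509]]
P4 [296. 221.] 116 [0.0394 0.2632]
[[-0.0632, 0.136], [-0.0609, 0.1362], [-0.0586, 0.1363]]
P4 [328. 237.] 503 [0.0462 0.329 ]
[[-0.0651, 0.1572], [-0.0622, 0.1594], [-0.0597, 0.1603]]
```

View pics/P2.png

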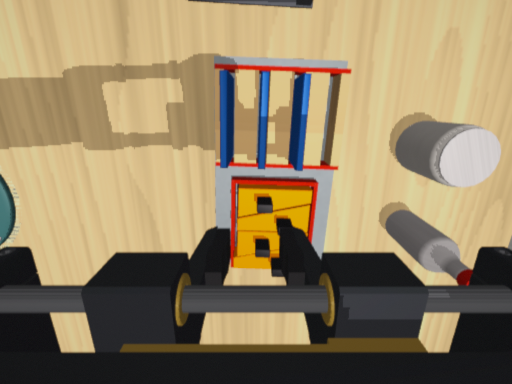

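View pics/scene1.png

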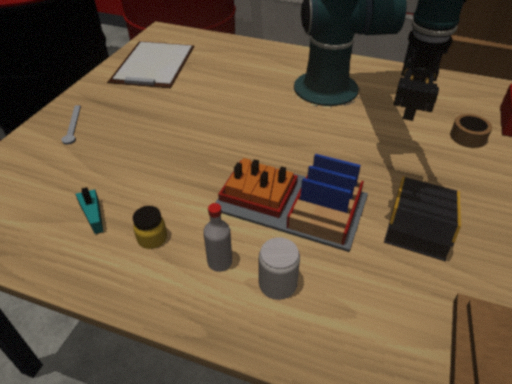

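View pics/P3.png

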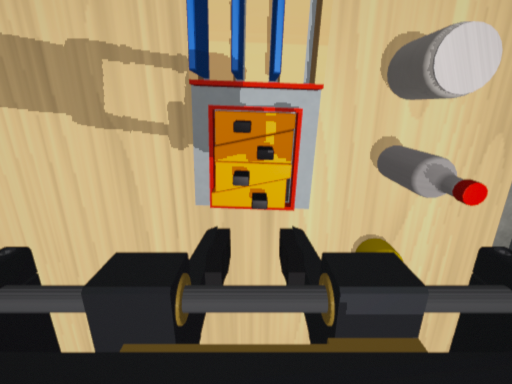

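```bash
python3 -W ignore - <<'E'
from h import *
look("Q",[0.545,-0.11,0.21],0)
baycheck("Q")
c,T=load("Q");cv2.imwrite("pics/Qc.png",cv2.resize(c["image"][20:220,150:350],None,fx=3,fy=3,interpolation=2))
W=cloud(c,T);m=mask(c["image"],"orange")>0
print(np.percentile(W[m&(W[...,1]<.06)&(W[...,1]>-.13)][:,2],[5,25,50,75,95]).round(4))
E
```

```text
Q 75.01 [ 0.545 -0.109  0.21 ]
inbay [0.0001 0.0528] 180.1 res 0.0011
inbay [-0.0034 -0.0169] -0.7 res 0.0336
[0.0313 0.0485 0.0491 0.0496 0.0505]
```

View pics/Qc.png

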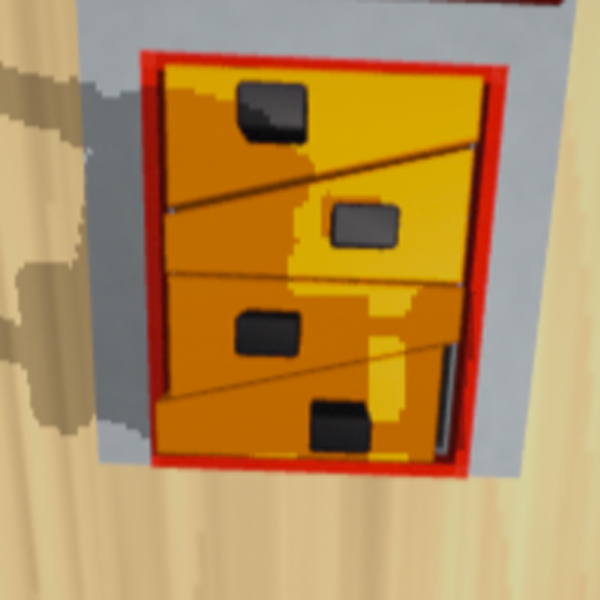

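```bash
python3 -W ignore - <<'E'
from h import *
from cell import manip
c,T=load("Q")
for uv in [(150+338/3,20+412/3),(150+272/3,20+95/3),(150+366/3,20+220/3)]:
    print((rot2(-KYAW)@(plane(c,T,[uv],.086)[0,:2]-BAY)).round(4))
L0=BAY+rot2(KYAW)@np.array([.0105,-.0510]);L1=BAY+rot2(KYAW)@np.array([.0155,-.0518])
manip.set_gripper(.026)
manip.move_pose([*L0,.13],toolrot(jawyaw(KYAW)).as_rotvec())
manip.move_linear([*L0,.056],rate=.1);print(F())
manip.set_gripper(0,force=25);print(F(),manip.state()["gripper_width"])
manip.move_linear([*L1,.056],rate=.03);print(F())
manip.set_gripper(.026);manip.move_linear([*L1,.15],rate=.2)
look("Q2",[0.545,-0.11,0.21],0)
baycheck("Q2")
c,T=load("Q2");cv2.imwrite("pics/Q2c.png",cv2.resize(c["image"][20:220,150:350],None,fx=3,fy=3,interpolation=2))
E
```

```text
[ 0.0092 -0.0427]
[-0.0153  0.0541]
[0.0154 0.0194]
[ 0.6 -0.5 -0.7]
[0.9 1.  2.4] 0.014215554289009606
[-3.2  0.3  5.4]
Q2 80.56 [ 0.544 -0.11   0.209]
inbay [0.0004 0.053 ] 180.0 res 0.001
inbay [-0.0006  0.0003] -174.5 res 0.0164
inbay [-0.0014 -0.0523] -0.5 res 0.0015
```

View pics/Q2c.png

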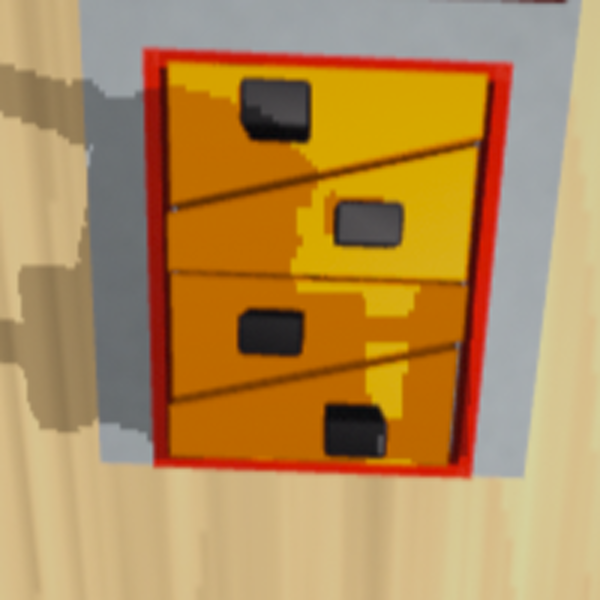

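```bash
python3 -W ignore - <<'E'
from h import *
from cell import manip,order,cams
look("Z",[0.52,0.07,0.30],0)
c,T=load("Z");W=cloud(c,T)
for b,s,ce in blobs(mask(c["image"],"blue"),60):
    print(ce.round(),np.nanpercentile(W[b][:,2],98).round(4))
for n,cc in (("scene",cams.capture("scene")),):
    a=dict(np.load("pics/scene1.npz"))["image"];d=cv2.absdiff(a,cc["image"])[190:300,130:310];print("bystander diff",(d.max(2)>40).sum())
    a=dict(np.load("pics/scene0.npz"))["image"];d=cv2.absdiff(a,cc["image"])[200:300,130:310];print("vs start",(d.max(2)>40).sum())
manip.dwell(.5);print(manip.state()["clock"]);order.close_job()
E
```

```text
Z 81.43 [0.52  0.069 0.299]
[229. 116.] 0.1101
[260. 124.] 0.1102
[293. 121.] 0.1095
bystander diff 0
vs start 629
82.0333
the job is handed in; nothing more can be done
```

```bash
python3 -W ignore - <<'E'
from h import *
a=cv2.imread("pics/scene0.png");b=cv2.imread("pics/scene1.png")
m=((cv2.absdiff(a,b).max(2)>40)*255).astype(np.uint8);m[:200]=0
for bb,s,ce in blobs(m,8): print(s,ce.round())
E
```

```text
[253 200  31  11 165] [270. 203.]
[291 200  34  17 278] [309. 208.]
[306 200  45  12 293] [334. 204.]
[384 200  11  20  98] [390. 209.]
[400 200  61  20 677] [433. 207.]
[288 210  33  15 111] [304. 218.]
[251 228  49  28 273] [269. 239.]
[307 240   8   4  12] [311. 242.]
```

```bash
python3 - <<'E'
import cv2,numpy as np
a=cv2.imread("pics/scene0.png")[195:305,195:320];b=cv2.imread("pics/scene1.png")[195:305,195:320]
cv2.imwrite("pics/cmp.png",cv2.resize(np.hstack([a,b]),None,fx=3,fy=3))
E
```

```text
(no output)
```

View pics/cmp.png

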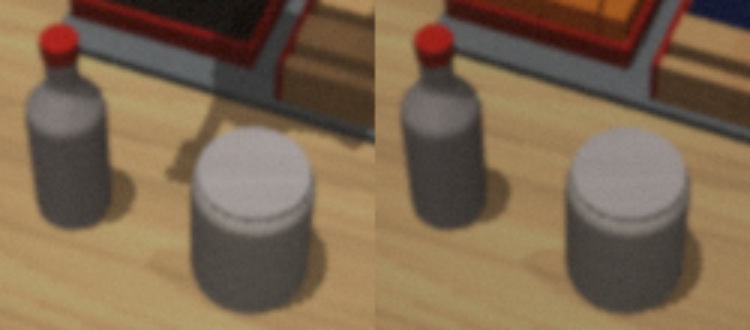

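All four orange wedges lie flat in the red-walled bay, and all three pads that were present stand in the wooden block. I handed the job in at about 82 s; no verdict is reported.

- **Wedges:** They alternate, the one at the -y wall with its thick end to +x. That wedge was knocked about 5 mm sideways inside the bay while I was moving the pads. I gripped its lug and slid it back.
- **Wedge check:** The last fit put the two end wedges within about 1.5 mm of target. It failed on the middle two, which it merged into one outline. I checked those by eye in the close-up; an earlier fit, taken before the knock, had put them about 1 mm from target.
- **Pads:** They went from the leaning stand into the slots at x = -69, -23 and +23 mm. Their tops measured 109.5 to 110.2 mm high, so they are fully down. The stand looks empty.
- **Tin, can and jar:** An automatic comparison with the start picture flagged pixels near the tin. Viewed side by side, only the arm's shadow had changed, and the tin and can had not moved. The comparison flagged nothing at the jar.

The largest contact force I read was about 6 N. The robot was clear of everything at hand-in.

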